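Lower the grinder's eye shields and start it

TASK

Get the bench grinder ready for sharpening: push both of its clear eye shields all the way down in front of the wheels with your fingertips, then press the start button on the switch box, once both shields are down. Push only, without gripping the shields or lifting them from underneath; do not press the stop button, and leave the tools and pots on the bench where they are.

Things in the scene. Friction and masses are not known exactly. Their poses are not given: they have to be found in the camera images.
- grinder: Grey double-ended bench grinder, 150 mm wheels, on a 240 x 400 x 18 mm board; fixed. Origin: centre of the board's underside, on the bench. x points to its back (its front looks along -x, to the robot), y along the spindle to the left wheel, z up. Spindle z 136 mm; wheel guards 50 mm wide at y +125 and -125 mm, tops at z 222 mm; tool rests reach forward to x -126 mm at z 105 to 128 mm.
- shield_left (a joint): Hinge angle of the left eye shield (grinder's +y), rad. 0 = all the way down on its stop, sheet sloping from the hinge forwards and 30 degrees below level, in front of the wheel; grows as it is raised (0.52 = level, 2.09 would be upright). Starts raised, between 1.15 and 1.75. Friction hinge: stays where it is left; takes 2 to 3 N at the free edge to move.
- shield_left_hinge (a point): Middle of the left shield's hinge axis, which runs along the grinder's y axis, at grinder x -52 mm, y 125 mm, z 216 mm.
- shield_left_edge (a point): Middle of the left shield's free edge, 115 mm from the hinge axis. The shield: flat clear sheet with black border, 90 mm wide along the hinge, 5 mm thick, 21 to 115 mm from the hinge axis, on two steel straps; a stiffening lip under the free edge. Its outer face (the one to push; 2 mm above the hinge axis) looks up when lowered, up and back, away from the robot, when raised.
- shield_right (a joint): Hinge angle of the right eye shield (grinder's -y), rad; as for the left one.
- shield_right_hinge (a point): Middle of the right shield's hinge axis, at grinder x -52 mm, y -125 mm, z 216 mm.
- shield_right_edge (a point): Middle of the right shield's free edge; the shield is the same as the left one.
- start_button (a joint): Travel of the start button, m: 0 = released, 0.005 = fully in, pressed straight down; springs back. About 2 N starts it, 5 N takes it fully in.
- start_top (a point): Centre of the top of the start button: the small flat round one, 24 mm across, 60 mm above the bench, 12 mm above the switch box. The box is grey, 74 x 128 mm, 48 mm high, screwed to the bench on one side of the grinder or the other; its two buttons are both black, 60 mm apart.
- stop_button (a joint): Travel of the stop button, m, as for start; not to be pressed.
- stop_top (a point): Centre of the top of the stop button: the large mushroom-headed one, 40 mm across, 72 mm above the bench; 60 mm from the start button along the box.
- quench_pot: Bystander: open steel pot, 76 mm across, 65 mm high, in front of the grinder. Origin: centre of its underside.
- wheel_dresser: Bystander: T-shaped wheel dresser, 115 mm long, 50 mm wide, 14 mm high, lying in front of the grinder. Origin: underside.
- chuck_key: Bystander: T-handled chuck key, 94 x 87 mm, 13 mm high, lying in front of the grinder. Origin: underside, at its crossbar.
- polish_tin: Bystander: round polish tin, 87 mm across, 54 mm high, standing on the other side of the grinder from the switch box. Origin: centre of its underside.
- gouge: Bystander: turning gouge, 430 mm long, 34 mm high, lying on the right. Origin: underside, half-way along.
- skew_chisel: Bystander: skew chisel, 430 mm long, 34 mm high, lying on the left. Origin: underside, half-way along.
- turned_bowl: Bystander: turned wooden bowl, 150 mm across, 55 mm high, back left. Origin: centre of its underside.
- wrench: Bystander: steel wrench, 180 mm long, lying back right. Origin: underside, half-way along.
There are look-alikes about, which are no part of the job. Leave any orange look-alike of the part that bears start_button alone.

How it is judged (in metres and radians):
On the way, in this order (a step that is already met when the one before it is completed fails the run):
1. both eye shields are all the way down (value of joint each of shield_left, shield_right below 0.12 rad), for 0.1 s.
2. the start button is pressed in (value of joint start_button above 0.0035 m), for 0.05 s.
At the end, for the whole second after the job is handed in: Both eye shields are within 0.12 rad (about 14 mm at the free edge) of their lower stops, the start button has been pressed in by at least 3.5 mm after that and has sprung back, and the stop button is out (all of step 1 and value of joint each of start_button, stop_button below 0.0015 m); the robot touches nothing.
It fails at once if the start button is pressed while a shield is still up (value of joint start_button above 0.0025 m and value of joint any of shield_left, shield_right above 0.15 rad).
It fails at once if the stop button is pressed (2.5 mm) (value of joint stop_button above 0.0025 m).
It fails at once if a shield is gripped or lifted: the fingers press on the pane or lip of its wheel-side face (over 1 N) (contact force between the fingers and shield_left_c1 above 1 N or contact force between the fingers and shield_left_c5 above 1 N or contact force between the fingers and shield_right_c1 above 1 N or contact force between the fingers and shield_right_c5 above 1 N).
It fails at once if a shield is pushed with the arm or the gripper's body instead of the fingers (over 2 N) (contact force between the arm and shield_left above 2 N or contact force between the arm and shield_right above 2 N).
It fails at once if a bystander is moved more than 25 mm (distance of any of quench_pot, wheel_dresser, chuck_key, polish_tin, gouge, skew_chisel, turned_bowl, wrench from where it was at the start of the episode above 0.025 m).
It also fails if it takes over 58 s, if anything falls off the work surface, if the arm or the gripper's body presses on something with over 40 N, if the wrist force passes 120 N, or if a joint passes its speed limit or range.

ROBOT

A 6-joint arm with a two-finger parallel gripper is mounted at the origin on the work surface. World frame = base frame: x ahead of the robot, y to its left, z up, the work surface at z = 0. Lengths are in m, angles in degrees, forces in N, time in s.
With the tool pointing down it reaches from about 0.375 to 0.9 m from the base axis. Payload 3.1 kg.
Tool frame: the origin (TCP) lies between the finger pads; the fingertips stand manip.tip_reach ahead of it and the grasp point (between the pads) lies 11 mm behind it (manip.tip_reach is the distance from the TCP to the fingertips, in m); z points along the fingers, y is the direction in which the jaws open and shut (so a half turn about z gives the same grasp; the last joint's range is limited). The gripper opens to 85 mm and grips with 20 to 120 N. Pads are 22 mm wide; open, the fingers measure 114 mm over their backs; the gripper's body (76 mm by 85 mm) begins 54 mm behind the grasp point. The pads swing forward as they close: fully open they stand 13 mm farther back than shut.
Start: joints at [-84.941, 30.224, 82.088, -0, 67.689, -10.227], TCP at [0.165, -0.603, 0.239] pointing down, gripper open.
Joint ranges: [-176.69, 176.69], [-43.24, 126.21], [12.49, 139.97], [-82, 262], [0, 151.66], [-163.58, 163.58]. Speed limits (degrees/s): [159.86, 159.86, 180, 180, 180, 180].

INTERFACE

Orientations are given as [roll, pitch, yaw] about the fixed x, y, z axes, in that order (R = Rz(yaw) Ry(pitch) Rx(roll)).
In Python, from plant import manip gives the robot as it stands.
- The arm moves only by the shell command python3 -m handwheel 'ROWS' [FORCE]. ROWS is JSON, a list of rows, each a list of 3 entries, a list of its own where there are three numbers: the shift along the tool's x, y, z in cm, then the turn, a rotation vector about the tool's x, y, z in degrees, then the closure, from 0 (fully open) to 1 (shut). A call has 1 to 20 rows; each row is the pose to reach, as a shift and turn from the pose commanded when the call began, along the tool's axes at that moment; what a row does not reach only later rows make up. A row lasts 1/12 s, in which the tool goes at most 41.7 mm and 7.16 degrees, less where a joint would pass 70% of its speed; a pose out of reach is approached as far as the arm can. A call with a gripper value outside its range is refused whole. The fingers move at their own pace and stop on an object; FORCE is the grip in N (left out, the last holds). Time passes only in rows, so rows that repeat a pose let the fingers close. It gives the time, the measured TCP pose, the force and the opening at its end, in the units of the state.
- manip.read_state(): the state, without advancing time (a new reading comes with each control period).
- manip.snapshot(name): name is "scene" or "top" or "wrist"; returns the picture (420x560x3 uint8, red, green, blue); there is no depth.
- manip.camera_info(name): a dict with "camera_matrix" (3x3 intrinsics, pixels), "k1" (the pictures are not rectified: a ray, as slopes to the right and down, at radius r is drawn at 1 + k1 r^2 times it, then the intrinsics apply), "R" (3x3) and "t" (3): a world point X has camera coordinates R X + t; the wrist camera has in their place "T_tool_cam" (4x4, takes a point from camera to tool coordinates, whose origin is the TCP and whose axes are the flange's). Camera axes: x right, y down, z forward; pixel columns grow to the right and rows downward; lengths in m; the calibration is good to about 2 mm. A picture is of the moment at which its call begins: read the wrist's pose just before it. camera_info takes no time and is no camera call.
- manip.finish_job(): hands the job in, once; it reports no verdict.
The state is a dict: "t": time; "joint_pos": joint angles; "qvel": joint speeds; "joint_torque": joint torques, N m; "eef_pos": TCP position; "tcp_rot": TCP orientation; "force": force on the tool from outside, world axes, zero at the start; "moment": the same for the moment, N m; "finger_gap": finger opening in m.
Only numpy, scipy, OpenCV 4.12 (cv2) and the standard library are available. Lean on these libraries where they do the work, as an engineer would, in place of code of your own. Each camera call takes 0.05 s, during which the arm holds its last target.

## Working session

There is one attempt and no reset: what is moved stays moved. The work goes in short steps, Python scripts to look and compute and a shell command to move; the robot and the scene stay as the last step left them, time stands still between calls to the robot, and variables do not carry over. Pictures are saved under pics/ and viewed, and the job is handed in when it is done.

```bash
mkdir -p pics; ls; python3 - <<'E'
from plant import manip
import cv2,numpy as np
print(manip.read_state()); print(manip.tip_reach)
for n in("scene","top","wrist"):
    im=manip.snapshot(n); cv2.imwrite(f"pics/{n}0.png",im[:,:,::-1]); print(n,manip.camera_info(n))
E
```

```text
pics
{'t': 0.0, 'joint_pos': array([-8.49401208e+01,  3.02790725e+01,  8.21557833e+01, -1.34064524e-03,
        6.76887372e+01, -1.02256378e+01]), 'qvel': array([-0.04662895,  0.05851136, -0.05910116,  0.075197  ,  0.01152241,
        0.03742658]), 'joint_torque': array([-8.24470135e-04, -4.42353487e+01, -1.78024185e+01, -2.28643626e-04,
        8.46963987e-03,  1.21415718e-05]), 'eef_pos': array([ 0.16474612, -0.60218012,  0.2383358 ]), 'tcp_rot': array([-1.79878150e+02, -2.07213615e-02,  1.52860052e+01]), 'force': array([ 0.28450178, -0.34809247, -0.73930076]), 'moment': array([-0.05772333, -0.00347762, -0.00140456]), 'finger_gap': 0.08537776032105565}
0.008
scene {'camera_matrix': array([[421.44024103,   0.        , 277.60411795],
       [  0.        , 421.44024103, 213.83313557],
       [  0.        ,   0.        ,   1.        ]]), 'k1': 0.0066576836917127905, 'R': array([[-0.64980346,  0.75997745, -0.01377494],
       [ 0.60900498,  0.50970238, -0.60771409],
       [-0.45482789, -0.40328372, -0.79403642]]), 't': array([ 0.30075736, -0.21119969,  1.49020487])}
top {'camera_matrix
[... 252 characters left out ...]
885237,  0.00991997, -0.14856845],
       [ 0.14851265, -0.0061471 , -0.9888914 ]]), 't': array([-0.00676958,  0.52366011,  1.53746309])}
wrist {'camera_matrix': array([[355.50707085,   0.        , 276.67292626],
       [  0.        , 355.50707085, 207.47771438],
       [  0.        ,   0.        ,   1.        ]]), 'k1': -0.07490265909525039, 'T_tool_cam': array([[-1.08336321e-04, -9.54937086e-01, -2.96808270e-01,
         7.60821677e-02],
       [ 9.99999229e-01, -4.70566469e-04,  1.14897451e-03,
         1.92574494e-04],
       [-1.23686639e-03, -2.96807917e-01,  9.54936401e-01,
        -1.34991589e-01],
       [ 0.00000000e+00,  0.00000000e+00,  0.00000000e+00,
         1.00000000e+00]])}
```

View pics/scene0.png

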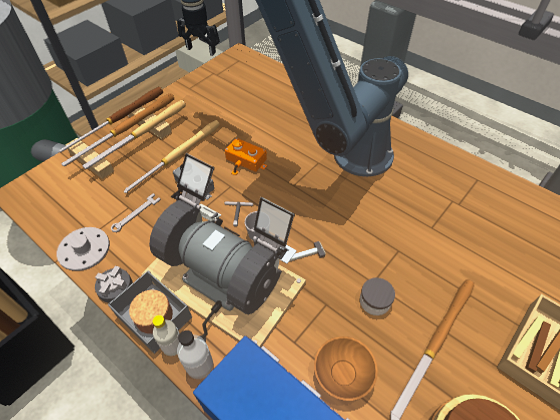

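View pics/top0.png

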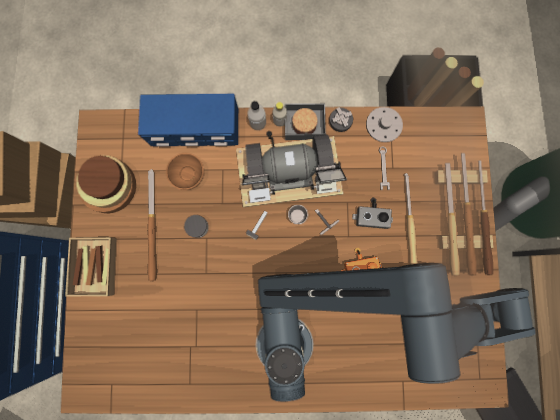

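View pics/wrist0.png

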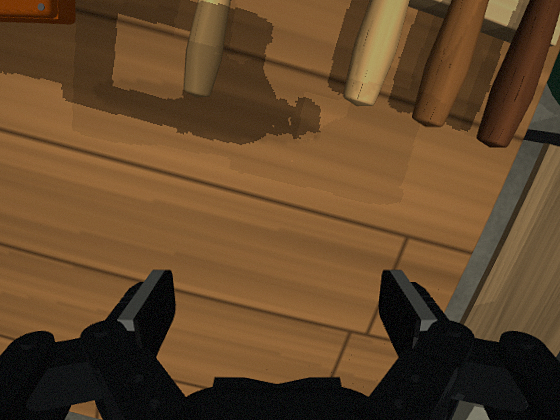

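The top view shows the grinder around (290,165), the grey switch box around (375,216) on its right (robot's -y), the tin at (196,227), the pot at (297,214), and an orange look-alike box at (362,262). I'll enlarge the crops next.

```bash
cat > h.py <<'E'
import numpy as np,cv2
from plant import manip
from scipy.spatial.transform import Rotation as Ro
def cam(n,st=None):
    c=manip.camera_info(n)
    if n=="wrist":
        T=np.eye(4);T[:3,:3]=Ro.from_euler('xyz',st["tcp_rot"],degrees=True).as_matrix();T[:3,3]=st["eef_pos"]
        W=T@c["T_tool_cam"];R=W[:3,:3].T;t=-R@W[:3,3]
    else: R,t=c["R"],c["t"]
    return c["camera_matrix"],c["k1"],R,t
def proj(C,X):
    K,k,R,t=C;p=np.atleast_2d(X)@R.T+t;s=p[:,:2]/p[:,2:];s=s*(1+k*(s**2).sum(1))[:,None]
    return s*K[0,0]+K[:2,2]
def ray(C,uv):
    K,k,R,t=C;d=(np.array(uv,float)-K[:2,2])/K[0,0];s=d.copy()
    for _ in range(20): s=d/(1+k*(s@s))
    return -R.T@t,R.T@np.array([*s,1])
def onz(C,uv,z):
    o,d=ray(C,uv);return o+d*(z-o[2])/d[2]
def crop(src,dst,x0,y0,x1,y1,f):
    im=cv2.imread(src)[y0:y1,x0:x1];cv2.imwrite(dst,cv2.resize(im,None,fx=f,fy=f,interpolation=cv2.INTER_CUBIC))
E
python3 -c "
from h import *
crop('pics/top0.png','pics/topc.png',220,120,410,260,4)
crop('pics/scene0.png','pics/scenec.png',120,130,330,330,3)"
```

```text
(no output)
```

View pics/topc.png

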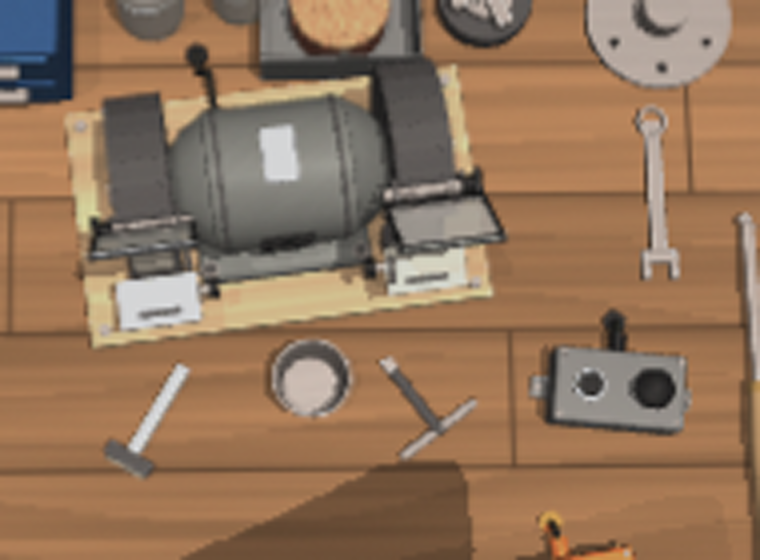

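View pics/scenec.png

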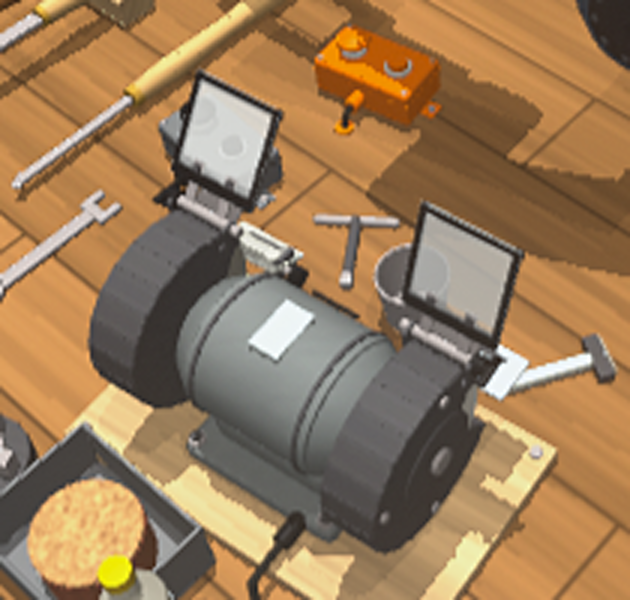

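```bash
cat > m.py <<'E'
from h import *
from scipy.optimize import least_squares
C=cam("top");S=cam("scene")
tc=lambda u,v:(220+u/4-.375,120+v/4-.375)
sc=lambda u,v:(120+u/3-.33,130+v/3-.33)
# board corners (back-left,back-right,front-right,front-left), grinder frame
B=np.array([[.12,.2,.018],[.12,-.2,.018],[-.12,-.2,.018],[-.12,.2,.018]])
bp=np.array([tc(66,114),tc(456,66),tc(492,294),tc(93,347)])
bs=np.array([sc(553,453)])
def G(p,X):
    c,s=np.cos(p[2]),np.sin(p[2]);X=np.atleast_2d(X)
    return np.c_[p[0]+c*X[:,0]-s*X[:,1],p[1]+s*X[:,0]+c*X[:,1],X[:,2]]
r=least_squares(lambda p:np.r_[(proj(C,G(p,B))-bp).ravel(),(proj(S,G(p,B[3:]))-bs).ravel()],[.85,0,0])
p=r.x;print(p,np.degrees(p[2]),r.fun.round(1))
def edge(a,y):
    b=a-np.radians(30);return [[-.052-.115*np.cos(b),y+d,.216+.115*np.sin(b)] for d in(.045,-.045)]
# outer edge corners, left y+ first
obs={.125:(np.array([tc(90,255),tc(199,248)]),np.array([sc(521,253),sc(425,205)])),-.125:(np.array([tc(391,250),tc(506,240)]),np.array([sc(281,113),sc(200,73)]))}
for y,(t,s) in obs.items():
    for nm,CC,o in(("top",C,t),("scene",S,s)):
        q=least_squares(lambda a:(proj(CC,G(p,edge(a[0],y)))-o).ravel(),[1.4]);print(y,nm,q.x,q.fun.round(1))
print("start",onz(C,tc(591,384),.06),"stop",onz(C,tc(654,388),.072))
print("scenestop/start n/a; pot",onz(C,tc(311,375),.065),"tin",onz(C,(196,227),.054))
print("hinges",G(p,[[-.052,.125,.216],[-.052,-.125,.216]]))
E
python3 m.py
```

```text
[ 0.67442858 -0.02370384  0.11754004] 6.734547966412595 [ 0.  -0.7  0.7 -0.7  0.5  0.  -0.1 -0.5  1.4 -0.6]
0.125 top [1.66635145] [-0.4  0.9  0.1 -0.8]
0.125 scene [1.68390274] [ 0.5  0.3 -0.9 -0.9]
-0.125 top [1.42979783] [ 2.   0.4  0.6 -0.5]
-0.125 scene [1.42723231] [ 0.3 -0.3 -0.3 -1. ]
start [ 0.48263063 -0.32050338  0.06      ] stop [ 0.47665908 -0.37801835  0.072     ]
scenestop/start n/a; pot [ 0.49340995 -0.05226334  0.065     ] tin [0.4461927  0.33570877 0.054     ]
hinges [[ 0.60812868  0.09433566  0.216     ]
 [ 0.63744607 -0.15393937  0.216     ]]
```

```bash
cat > rel.py <<'E'
from h import *
P=[.6744,-.0237,.1175]
def GW(x,y,z):
    c,s=np.cos(P[2]),np.sin(P[2]);return np.array([P[0]+c*x-s*y,P[1]+s*x+c*y,z])
def rel(W,yaw=6.73,st=None):
    st=st or manip.read_state()
    R=Ro.from_euler('xyz',st["tcp_rot"],degrees=True);T=Ro.from_euler('xyz',[180,0,yaw],degrees=True)
    return (R.inv().apply(W-st["eef_pos"])*100).round(2),(R.inv()*T).as_rotvec(degrees=True).round(1)
def tcp_for(b,r=.09,gap=0):
    b=np.radians(b);d=np.array([-np.cos(b),np.sin(b)]);n=np.array([np.sin(b),np.cos(b)])
    q=np.array([-.052,.216])+r*d+(.002+gap)*n
    return q+np.array([.011 if b>0 else -.011*0+(-.011),.008])
E
python3 - <<'E'
from rel import *
for b in(52,45,35,25,15,5,-5,-15,-25,-30):print(b,tcp_for(b).round(4))
x,z=tcp_for(52)
A=GW(x+.035,-.125,z);print(A)
st=manip.read_state();print("up",rel(np.array([.165,-.602,.40])));print("over",rel(np.r_[A[:2],.40]))
E
```

```text
52 [-0.0948  0.2962]
45 [-0.1032  0.2891]
35 [-0.1136  0.2773]
25 [-0.1217  0.2638]
15 [-0.1274  0.2492]
5 [-0.1305  0.2338]
-5 [-0.1528  0.2181]
-15 [-0.1505  0.2026]
-25 [-0.1454  0.1878]
-30 [-0.1419  0.1807]
[ 0.62963278 -0.15485237  0.29615229]
up (array([  0.03,  -0.05, -16.14]), array([-0.1, -0. ,  8.6]))
over (array([ 56.64, -30.93, -16.08]), array([-0.1, -0. ,  8.6]))
```

```bash
python3 -m handwheel '[[[0,0,-4],[0,0,0],1],[[0,0,-8],[0,0,0],1],[[0,0,-12],[0,0,0],1],[[0,0,-16],[0,0,0],1],[[4,-2,-16],[0,0,2],1],[[7.5,-4,-16],[0,0,4],1],[[11,-6,-16],[0,0,6],1],[[14.5,-8,-16],[0,0,8.6],1],[[18,-10,-16],[0,0,8.6],1],[[21.5,-12,-16],[0,0,8.6],1],[[25,-14,-16],[0,0,8.6],1],[[28.5,-16,-16],[0,0,8.6],1],[[32,-18,-16],[0,0,8.6],1],[[35.5,-20,-16],[0,0,8.6],1],[[39,-22,-16],[0,0,8.6],1],[[42.5,-24,-16],[0,0,8.6],1],[[46,-26,-16],[0,0,8.6],1],[[49.5,-28,-16],[0,0,8.6],1],[[53,-29.5,-16],[0,0,8.6],1],[[56.6,-30.9,-16],[0,0,8.6],1]]'
python3 - <<'E'
from rel import *
print(rel(np.array([.6296,-.1549,.40])))
st=manip.read_state();im=manip.snapshot("wrist");cv2.imwrite("pics/w1.png",im[:,:,::-1]);print(st["eef_pos"],st["tcp_rot"],st["finger_gap"])
im=manip.snapshot("scene");cv2.imwrite("pics/s1.png",im[:,:,::-1])
E
```

```text
t: 1.82
eef_pos: [0.6301, -0.1535, 0.3991]
tcp_rot: [-180.0, 0.0, 6.7]
force: [0.5, -1.1, 0.5]
finger_gap: -0.0002
(array([-0.07,  0.14, -0.09]), array([-0.,  0., -0.]))
[ 0.63012561 -0.15347376  0.39910063] [-1.79977370e+02  4.60377884e-02  6.72801874e+00] -0.00017980135844751431
```

View pics/w1.png

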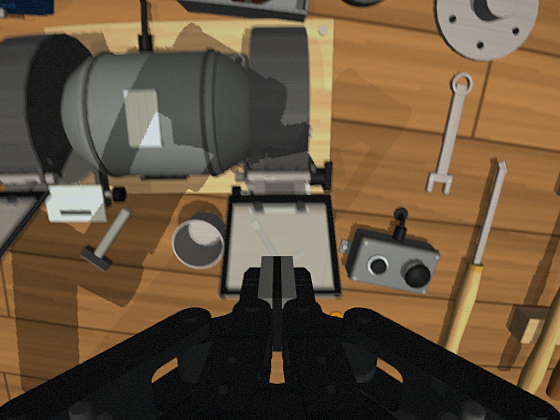

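View pics/s1.png

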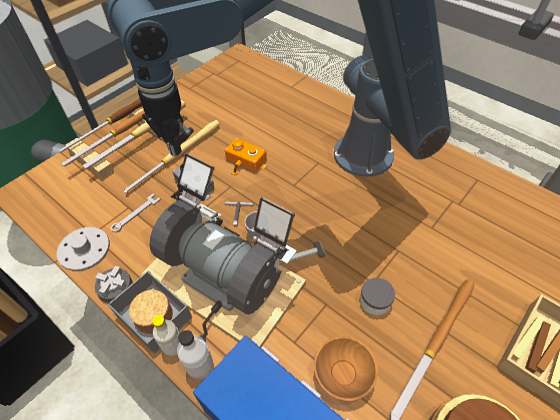

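```bash
python3 - <<'E'
from rel import *
st=manip.read_state();S=cam("scene");W=cam("wrist",st)
tip=np.array([.6301,-.1535,.391])
print("tip",proj(S,tip),proj(W,tip))
for y in(.125,-.125):
  print("hinge ends",proj(W,[GW(-.052,y+.045,.216),GW(-.052,y-.045,.216)]).round(0).tolist())
b=np.radians(51.9)
print("edge",proj(W,[GW(-.052-.115*np.cos(b),-.125+s*.045,.216+.115*np.sin(b)) for s in(1,-1)]).round(0).tolist())
print("start",onz(W,(377,266),.06),"stop",onz(W,(417,274),.072))
crop('pics/s1.png','pics/s1c.png',110,90,310,250,4)
E
```

```text
tip [[175.73578398 150.55518025]] [[280.23769526 281.72658449]]
hinge ends [[-24.0, 180.0], [62.0, 179.0]]
hinge ends [[231.0, 179.0], [329.0, 180.0]]
edge [[219.0, 302.0], [342.0, 302.0]]
start [ 0.49108602 -0.3183807   0.06      ] stop [ 0.49060773 -0.37573636  0.072     ]
```

View pics/s1c.png

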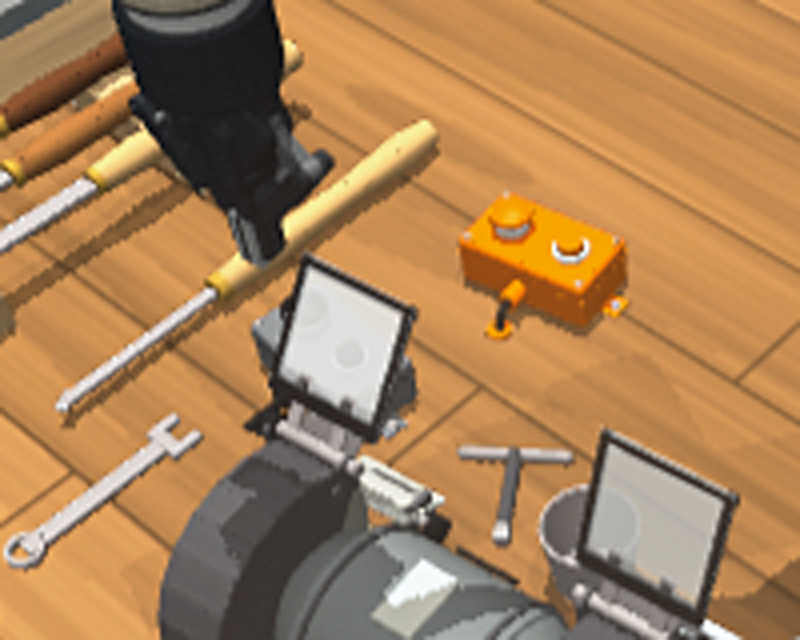

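```bash
python3 - <<'E'
from rel import *
st=manip.read_state();S=cam("scene");W=cam("wrist",st)
T=Ro.from_euler('xyz',st["tcp_rot"],degrees=True)
for rch in(.008,.014,.021):
  for dx in(-.011,0,.011):
    X=st["eef_pos"]+T.apply([dx,0,rch]);print(rch,dx,proj(S,X).round(0),proj(W,X).round(0))
crop('pics/w1.png','pics/w1c.png',200,160,400,320,4)
E
```

```text
0.008 -0.011 [[179. 149.]] [[276. 296.]]
0.008 0 [[176. 152.]] [[276. 275.]]
0.008 0.011 [[172. 155.]] [[276. 252.]]
0.014 -0.011 [[179. 151.]] [[276. 290.]]
0.014 0 [[176. 154.]] [[276. 269.]]
0.014 0.011 [[173. 157.]] [[276. 247.]]
0.021 -0.011 [[180. 153.]] [[276. 282.]]
0.021 0 [[177. 156.]] [[276. 262.]]
0.021 0.011 [[174. 159.]] [[276. 241.]]
```

View pics/w1c.png

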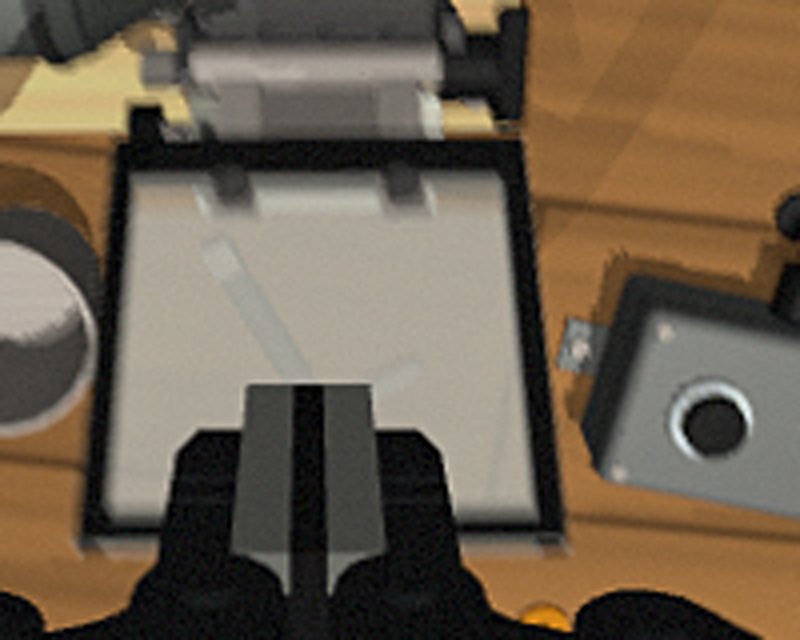

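The closed tip appears at wrist pixel (293,256), which agrees with a tip reach of 8 mm. The right shield's hinge is at row 175 and its pane lies in front of the tip. I'll descend behind the right shield and start the sweep.

```bash
python3 -m handwheel '[[[0,0.1,4],[0,0,0],1],[[0,0.1,8],[0,0,0],1],[[0,0.1,10.3],[0,0,0],1],[[-1.5,0.1,10.3],[0,0,0],1],[[-2.7,0.1,10.3],[0,0,0],1],[[-3.5,0.1,10.3],[0,0,0],1],[[-4,0.1,10.7],[0,0,0],1],[[-4.4,0.1,11],[0,0,0],1],[[-4.9,0.1,11.6],[0,0,0],1],[[-5.4,0.1,12.2],[0,0,0],1],[[-5.8,0.1,12.8],[0,0,0],1],[[-6.2,0.1,13.5],[0,0,0],1]]'
python3 - <<'E'
from rel import *
im=manip.snapshot("scene");cv2.imwrite("pics/s2.png",im[:,:,::-1])
crop('pics/s2.png','pics/s2c.png',110,90,310,250,4)
E
```

```text
t: 2.92
eef_pos: [0.5675, -0.1643, 0.2639]
tcp_rot: [179.9, -0.0, 6.7]
force: [-0.6, -1.9, 2.6]
finger_gap: -0.0002
```

View pics/s2c.png

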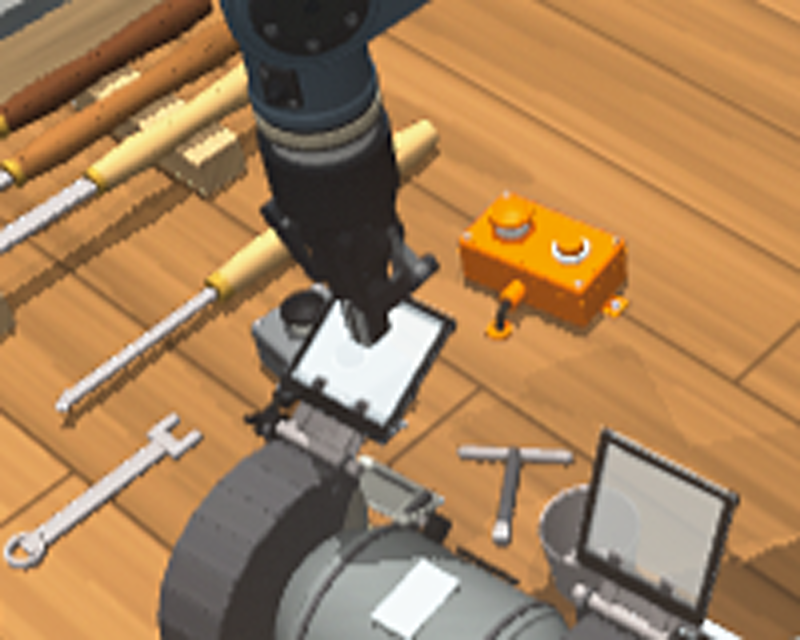

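The right shield is tilting forward under the fingertip. I'll continue down.

```bash
python3 -m handwheel '[[[-0.3,0,0.8],[0,0,0],1],[[-0.6,0,1.5],[0,0,0],1],[[-0.8,0,2.3],[0,0,0],1],[[-0.9,0,3],[0,0,0],1],[[-1.2,0,3.8],[0,0,0],1],[[-1.4,0,4.5],[0,0,0],1],[[-1.4,0,5.2],[0,0,0],1],[[-1.4,0,5.8],[0,0,0],1],[[-1.4,0,6.5],[0,0,0],1],[[-1.4,0,7.2],[0,0,0],1],[[-1.4,0,7.7],[0,0,0],1],[[-1.4,0,8],[0,0,0],1],[[-1.4,0,8],[0,0,0],1]]'
python3 - <<'E'
from rel import *
im=manip.snapshot("scene");cv2.imwrite("pics/s3.png",im[:,:,::-1])
crop('pics/s3.png','pics/s3c.png',110,90,310,250,4)
E
```

```text
t: 4.05
eef_pos: [0.5533, -0.1652, 0.1834]
tcp_rot: [-179.9, 0.1, 6.7]
force: [0.9, -0.0, 0.4]
finger_gap: 0.0002
```

View pics/s3c.png

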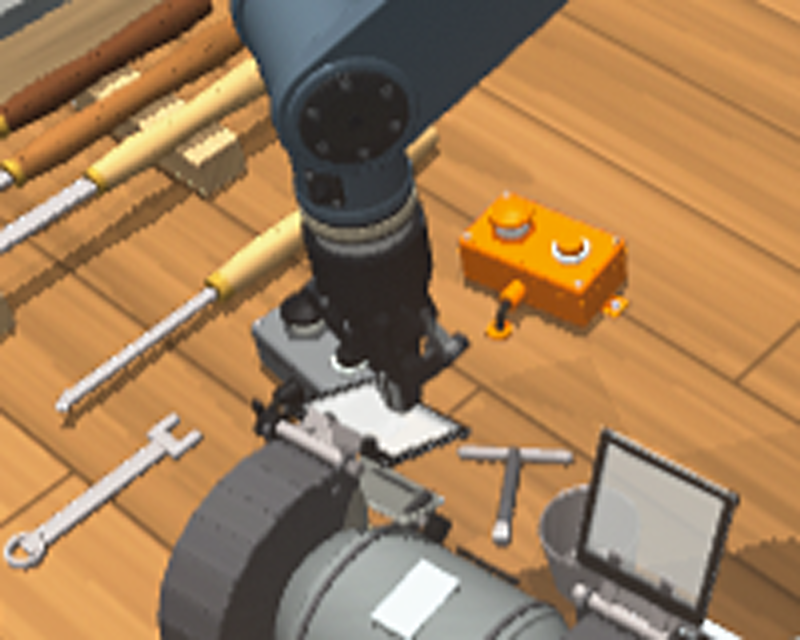

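```bash
python3 -m handwheel '[[[0,0,0.3],[0,0,0],1],[[0,0,0.3],[0,0,0],1],[[0,0,0.3],[0,0,0],1]]'; python3 -m handwheel '[[[0,0,0.2],[0,0,0],1],[[0,0,0.2],[0,0,0],1],[[0,0,0.2],[0,0,0],1]]'
```

```text
t: 4.35
eef_pos: [0.5537, -0.1653, 0.1829]
tcp_rot: [180.0, -0.0, 6.7]
force: [-2.9, 1.4, 9.5]
finger_gap: -0.0001
t: 4.6
eef_pos: [0.5538, -0.1653, 0.1826]
tcp_rot: [179.9, -0.1, 6.7]
force: [-5.8, 2.5, 18.1]
finger_gap: -0.0001
```

The force rose to 18 N with no further travel, so the right shield is on its stop. Now the left one.

```bash
python3 - <<'E'
from rel import *
for b in(66,59,52,45,38,31,25):print(b,tcp_for(b).round(4))
x,z=tcp_for(66);print(GW(x+.04,.125,.40),rel(GW(x+.04,.125,.4)))
E
```

```text
66 [-0.0758  0.307 ]
59 [-0.0856  0.3022]
52 [-0.0948  0.2962]
45 [-0.1032  0.2891]
38 [-0.1107  0.281 ]
31 [-0.1171  0.2721]
25 [-0.1217  0.2638]
[0.62421377 0.09624371 0.4       ] (array([ 10.07, -25.14, -21.76]), array([ 0.1, -0.1, -0. ]))
```

```bash
python3 -m handwheel '[[[0,0,-2],[0,0,0],1],[[0,0,-6],[0,0,0],1],[[0,0,-10],[0,0,0],1],[[0,0,-14],[0,0,0],1],[[0,0,-18],[0,0,0],1],[[1,-1,-22],[0,0,0],1],[[3,-4,-22.1],[0,0,0],1],[[5,-7.5,-22.1],[0,0,0],1],[[7,-11,-22.1],[0,0,0],1],[[9,-14.5,-22.1],[0,0,0],1],[[10.1,-18,-22.1],[0,0,0],1],[[10.1,-22,-22.1],[0,0,0],1],[[10.1,-25.1,-22.1],[0,0,0],1],[[10.1,-25.1,-22.1],[0,0,0],1]]'
python3 - <<'E'
from rel import *
im=manip.snapshot("scene");cv2.imwrite("pics/s4.png",im[:,:,::-1])
crop('pics/s4.png','pics/s4c.png',150,90,350,250,4)
x,z=tcp_for(66);print(rel(GW(x+.04,.125,z)))
E
```

```text
t: 5.77
eef_pos: [0.6234, 0.1019, 0.3999]
tcp_rot: [-179.8, 0.1, 7.1]
force: [0.3, -0.5, -0.1]
finger_gap: 0.0004
(array([-0.  ,  0.27,  9.29]), array([-0. ,  0.1,  0.3]))
```

View pics/s4c.png

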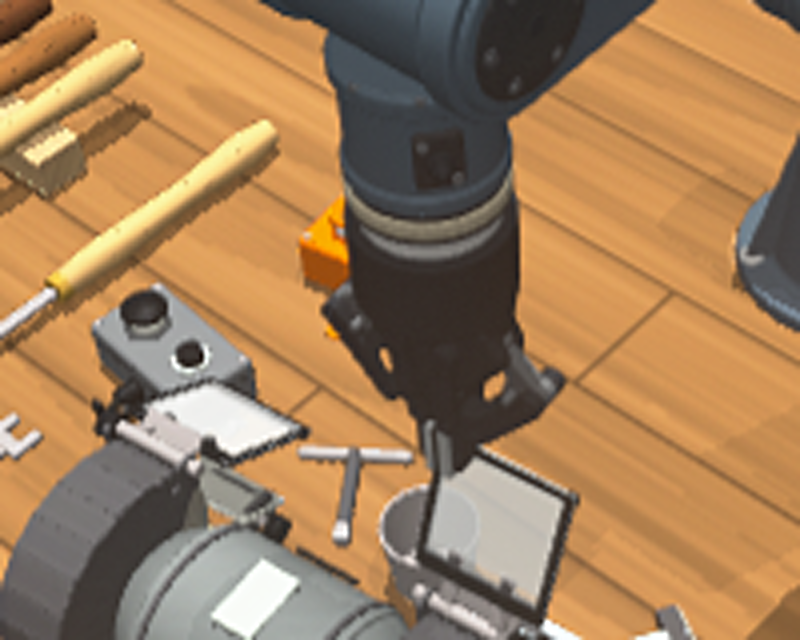

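```bash
python3 -m handwheel '[[[0,0,4],[0,0,0],1],[[0,0,8],[0,0,0],1],[[0,0,9.3],[0,0,0],1],[[-1.5,0,9.3],[0,0,0],1],[[-3,0,9.3],[0,0,0],1],[[-4,0,9.3],[0,0,0],1],[[-4.5,0,9.5],[0,0,0],1],[[-5,0,9.8],[0,0,0],1],[[-5.9,0,10.4],[0,0,0],1],[[-6.7,0,11.1],[0,0,0],1],[[-7.5,0,11.9],[0,0,0],1],[[-8.1,0,12.8],[0,0,0],1],[[-8.6,0,13.6],[0,0,0],1],[[-8.9,0,14.3],[0,0,0],1],[[-9.2,0,15.1],[0,0,0],1]]'
python3 - <<'E'
from rel import *
im=manip.snapshot("scene");cv2.imwrite("pics/s5.png",im[:,:,::-1])
crop('pics/s5.png','pics/s5c.png',150,90,350,250,4)
E
```

```text
t: 7.07
eef_pos: [0.5336, 0.0844, 0.249]
tcp_rot: [180.0, -0.0, 6.7]
force: [-0.4, -0.8, 1.5]
finger_gap: 0.0002
```

View pics/s5c.png

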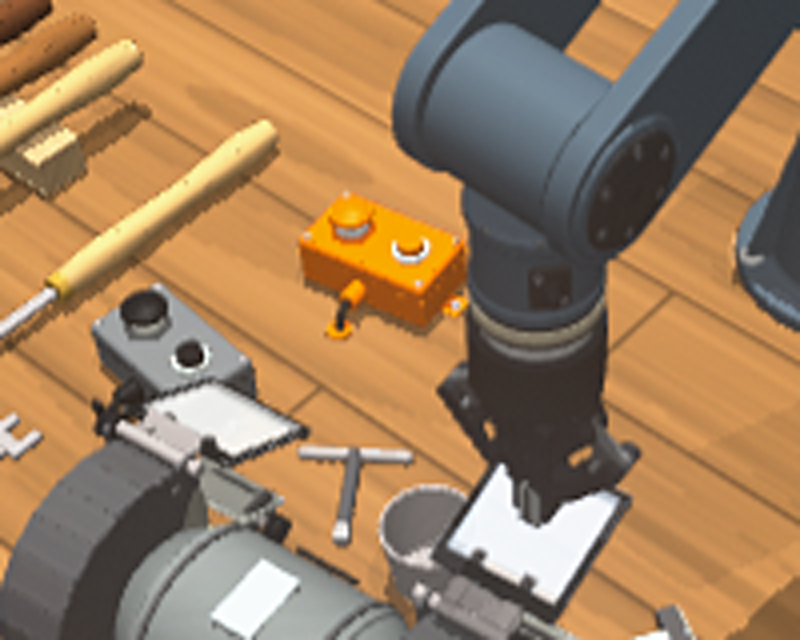

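The left shield is tilting in the same way, so I'll finish the sweep.

```bash
python3 -m handwheel '[[[-0.2,0,0.8],[0,0,0],1],[[-0.3,0,1.5],[0,0,0],1],[[-0.6,0,2.3],[0,0,0],1],[[-0.8,0,3],[0,0,0],1],[[-0.8,0,3.7],[0,0,0],1],[[-0.8,0,4.3],[0,0,0],1],[[-0.8,0,5],[0,0,0],1],[[-0.8,0,5.7],[0,0,0],1],[[-0.8,0,6.2],[0,0,0],1],[[-0.8,0,6.5],[0,0,0],1],[[-0.8,0,6.8],[0,0,0],1],[[-0.8,0,6.8],[0,0,0],1],[[-0.8,0,6.8],[0,0,0],1]]';python3 -m handwheel '[[[0,0,0.2],[0,0,0],1],[[0,0,0.2],[0,0,0],1],[[0,0,0.2],[0,0,0],1]]'
```

```text
t: 8.2
eef_pos: [0.5252, 0.0841, 0.1837]
tcp_rot: [180.0, 0.0, 6.7]
force: [-6.0, -0.1, 19.0]
finger_gap: -0.0003
t: 8.45
eef_pos: [0.5253, 0.084, 0.1833]
tcp_rot: [180.0, -0.1, 6.7]
force: [-8.0, -0.2, 29.3]
finger_gap: -0.0003
```

Both shields are now on their stops. I'll retract, then move to a spot near the switch box to look.

```bash
python3 - <<'E'
from rel import *
print(manip.read_state()["joint_pos"].round(1),rel(np.array([.42,-.32,.22])),rel(np.array([.525,.084,.30])))
E
```

```text
[-2.9 27.5 98.7 -0.  53.7 80.4] (array([-15.19,  38.9 ,  -3.66]), array([ 0. , -0.1, -0. ])) (array([-2.000e-02,  1.000e-02, -1.167e+01]), array([ 0. , -0.1, -0. ]))
```

```bash
python3 -m handwheel '[[[0,0,-3],[0,0,0],1],[[0,0,-7],[0,0,0],1],[[0,0,-10],[0,0,0],1],[[-1.5,3,-11],[0,0,0],1],[[-3,6.5,-11],[0,0,0],1],[[-4.5,10,-11],[0,0,0],1],[[-6,13.5,-11],[0,0,0],1],[[-7.5,17,-11],[0,0,0],1],[[-9,20.5,-11],[0,0,0],1],[[-10.5,24,-11],[0,0,0],1],[[-12,27.5,-11],[0,0,0],1],[[-13.5,31,-10],[0,0,0],1],[[-15,35,-9],[0,0,0],1],[[-15.2,38.9,-8],[0,0,0],1],[[-15.2,38.9,-5],[0,0,0],1],[[-15.2,38.9,-4.2],[0,0,0],1],[[-15.2,38.9,-4.2],[0,0,0],1],[[-15.2,38.9,-4.2],[0,0,0],1]]'
python3 - <<'E'
from rel import *
im=manip.snapshot("scene");cv2.imwrite("pics/s6.png",im[:,:,::-1])
st=manip.read_state();im=manip.snapshot("wrist");cv2.imwrite("pics/w6.png",im[:,:,::-1])
im=manip.snapshot("top");cv2.imwrite("pics/t6.png",im[:,:,::-1])
crop('pics/s6.png','pics/s6c.png',130,130,330,290,4)
crop('pics/t6.png','pics/t6c.png',220,120,410,260,4)
print(st["eef_pos"],st["tcp_rot"])
E
```

```text
t: 9.95
eef_pos: [0.4194, -0.3185, 0.2207]
tcp_rot: [-179.8, 0.1, 6.7]
force: [-0.0, 0.5, 0.3]
finger_gap: 0.0004
[ 0.42012203 -0.31887294  0.2216943 ] [-1.79955899e+02  2.09388558e-02  6.76294268e+00]
```

View pics/s6c.png

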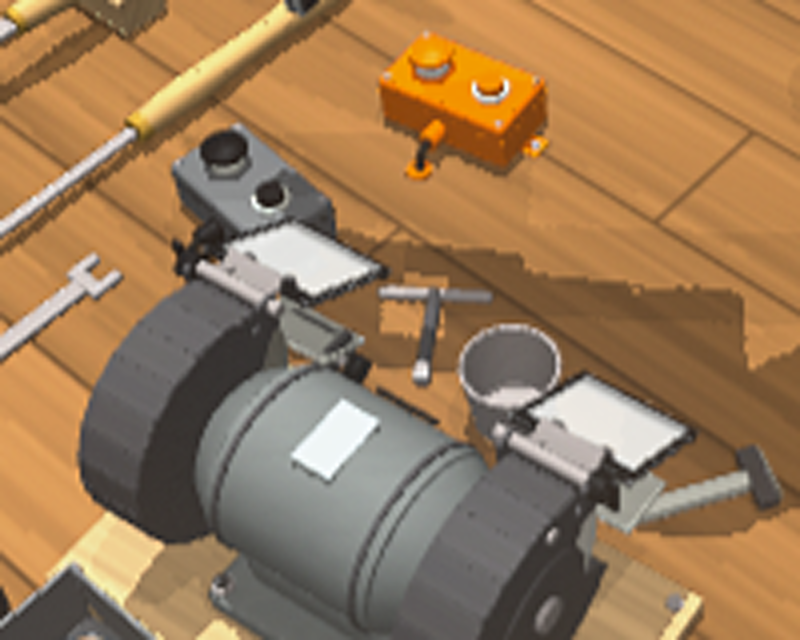

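View pics/w6.png

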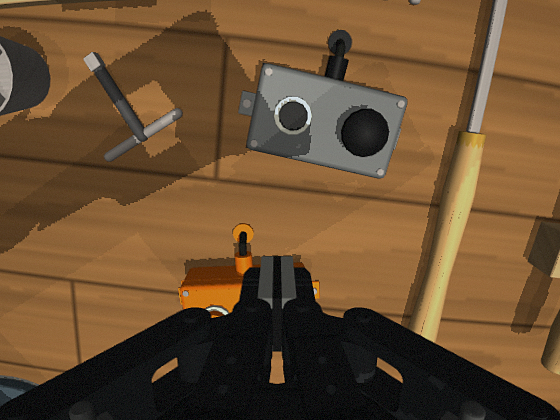

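View pics/t6c.png

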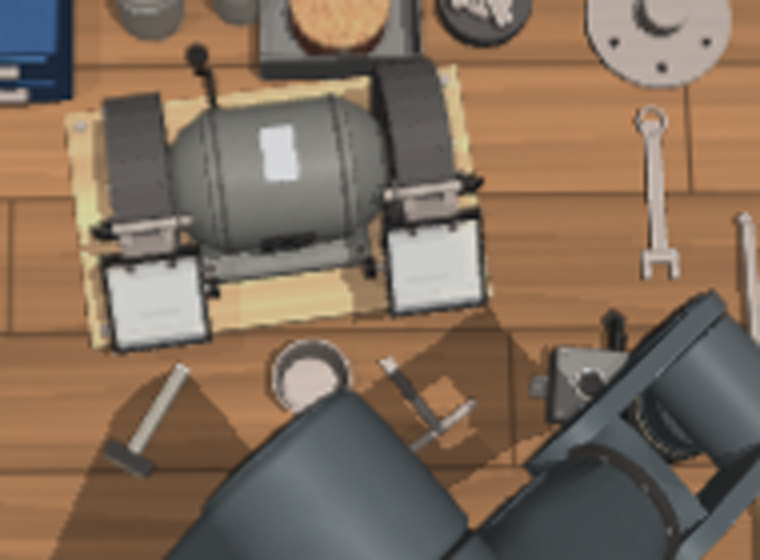

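```bash
python3 - <<'E'
from rel import *
S=cam("scene");C=cam("top")
sc=lambda u,v:np.array((130+u/4-.375,130+v/4-.375));tc=lambda u,v:np.array((220+u/4-.375,120+v/4-.375))
from scipy.optimize import least_squares
def E(a,y):
    b=a-np.radians(30);return GW(-.052-.115*np.cos(b),y,.216+.115*np.sin(b))
for y,CC,o in((.17,S,sc(692,435)),(.08,S,sc(585,375)),(-.08,S,sc(386,270)),(.17,C,tc(115,352)),(.08,C,tc(211,340)),(-.08,C,tc(392,314)),(-.17,C,tc(488,302))):
    q=least_squares(lambda a:proj(CC,E(a[0],y))[0]-o,[.2]);print(y,q.x,q.fun.round(1))
W=cam("wrist",manip.read_state())
a=onz(W,(293,115),.06);s=onz(W,(365,131),.072)
print(a,s,np.linalg.norm((a-s)[:2]),"top",onz(C,tc(591,384),.06))
g=np.array([.4845,-.320,.12]);
for yaw in(96.7,):print(rel(g,yaw))
E
```

```text
0.17 [-0.0008004] [1.4 0.5]
0.08 [0.0057388] [-0.8 -0.2]
-0.08 [0.01166324] [1.2 0.3]
0.17 [0.00719713] [-0.3 -0. ]
0.08 [0.01759829] [ 0.6 -0.1]
-0.08 [-0.034501] [-0.7  0.3]
-0.17 [-0.04147587] [-0.1  0.1]
[ 0.48471785 -0.32593802  0.06      ] [ 0.47993118 -0.38381328  0.072     ] 0.05807286298186574 top [ 0.48263063 -0.32050338  0.06      ]
(array([ 6.31,  0.8 , 10.27]), array([  0.1,   0. , -89.9]))
```

Both shields read within about 0.04 rad of fully down in the scene and top views. The start button measures about (0.484, -0.321). I'll move above it and turn the jaw axis away from the stop button.

```bash
python3 -m handwheel '[[[1,0.1,0],[0,0,-7],1],[[2,0.3,1],[0,0,-14],1],[[3,0.5,2],[0,0,-21],1],[[4,0.6,3],[0,0,-28],1],[[5,0.7,4],[0,0,-35],1],[[6,0.8,5],[0,0,-42],1],[[6.3,0.9,6],[0,0,-49],1],[[6.3,0.9,7],[0,0,-56],1],[[6.3,0.9,8],[0,0,-63],1],[[6.3,0.9,9],[0,0,-70],1],[[6.3,0.9,10],[0,0,-77],1],[[6.3,0.9,11],[0,0,-84],1],[[6.3,0.9,12],[0,0,-90],1],[[6.3,0.9,13],[0,0,-90],1],[[6.3,0.9,13],[0,0,-90],1],[[6.3,0.9,13],[0,0,-90],1]]'
python3 - <<'E'
from rel import *
im=manip.snapshot("scene");cv2.imwrite("pics/s7.png",im[:,:,::-1])
st=manip.read_state();im=manip.snapshot("wrist");cv2.imwrite("pics/w7.png",im[:,:,::-1])
crop('pics/s7.png','pics/s7c.png',120,90,270,210,5)
print(st["eef_pos"],st["tcp_rot"])
E
```

```text
t: 11.43
eef_pos: [0.4839, -0.3212, 0.0916]
tcp_rot: [-180.0, -0.0, 96.6]
force: [-0.7, 0.3, 0.2]
finger_gap: -0.0002
[ 0.4841649  -0.32160768  0.09195941] [1.79962431e+02 4.70286066e-02 9.66218213e+01]
```

View pics/s7c.png

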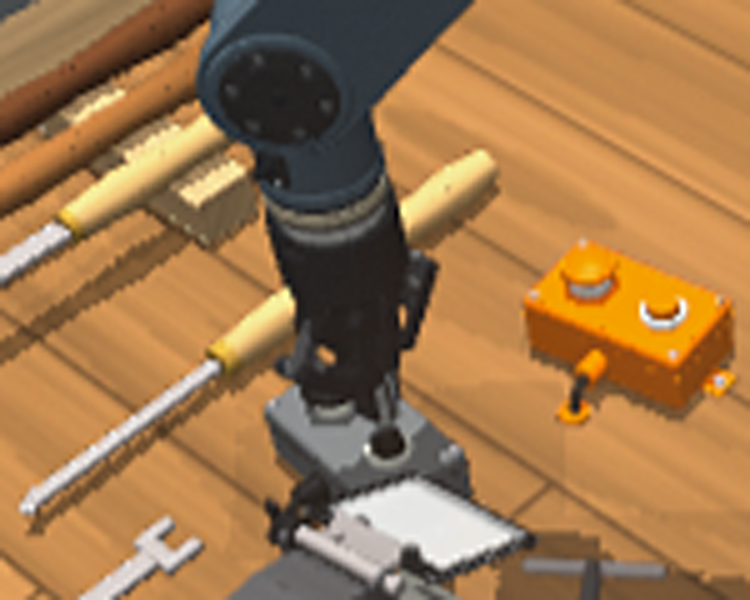

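View pics/w7.png

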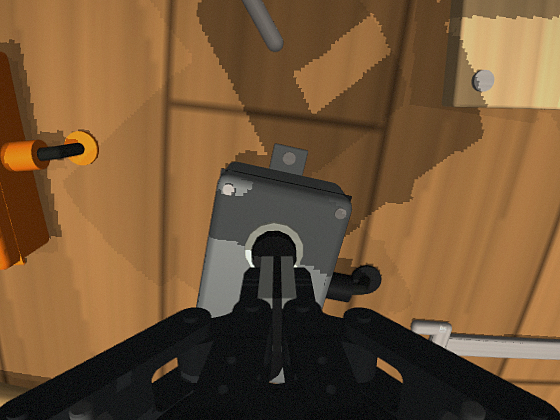

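```bash
python3 - <<'E'
from rel import *
W=cam("wrist",manip.read_state());print(onz(W,(273,229),.06),onz(W,(251,248),.06),onz(W,(297,248),.06))
E
```

```text
[ 0.48148816 -0.31000234  0.06      ] [ 0.47148222 -0.32161772  0.06      ] [ 0.49483568 -0.31890134  0.06      ]
```

The tip is centred over the button, so I'll press it.

```bash
python3 -m handwheel '[[[0.1,0,1],[0,0,0],1],[[0.1,0,1.8],[0,0,0],1],[[0.1,0,2.3],[0,0,0],1],[[0.1,0,2.6],[0,0,0],1],[[0.1,0,2.8],[0,0,0],1],[[0.1,0,2.8],[0,0,0],1],[[0.1,0,2.8],[0,0,0],1]]'; python3 -m handwheel '[[[0,0,0.15],[0,0,0],1],[[0,0,0.15],[0,0,0],1],[[0,0,0.15],[0,0,0],1]]'
```

```text
t: 12.12
eef_pos: [0.4832, -0.3203, 0.0635]
tcp_rot: [-180.0, -0.1, 96.7]
force: [-1.4, 1.9, 5.9]
finger_gap: -0.0001
t: 12.37
eef_pos: [0.4832, -0.3203, 0.063]
tcp_rot: [-180.0, -0.0, 96.7]
force: [-2.7, 2.0, 10.2]
finger_gap: 0.0002
```

10 N at a tip height of 55 mm means the button is fully in. I'll retract.

```bash
python3 -m handwheel '[[[0,0,-1],[0,0,0],1],[[0,0,-4],[0,0,0],1],[[0,0,-8],[0,0,0],1],[[0,0,-12],[0,0,0],1],[[0,4,-15],[0,0,0],1],[[0,8,-15],[0,0,0],1],[[0,12,-15],[0,0,0],1],[[0,12,-15],[0,0,0],1],[[0,12,-15],[0,0,0],1],[[0,12,-15],[0,0,0],1]]'
python3 - <<'E'
from rel import *
im=manip.snapshot("scene");cv2.imwrite("pics/s8.png",im[:,:,::-1])
crop('pics/s8.png','pics/s8c.png',130,130,330,290,4)
print(manip.read_state()["force"])
E
```

```text
t: 13.2
eef_pos: [0.6018, -0.3061, 0.2109]
tcp_rot: [-179.9, -0.1, 96.7]
force: [-0.5, 0.2, -0.2]
finger_gap: 0.0001
[-0.26936923 -0.29204237 -0.21433001]
```

View pics/s8c.png

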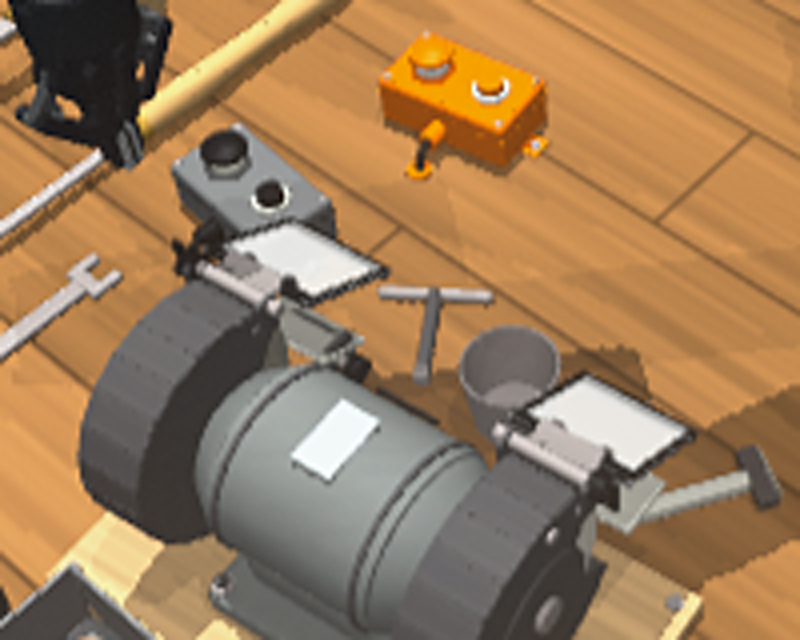

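Both shields are down, at (310,260) and (610,420) in the crop. Both buttons are out, nothing has been displaced, and the arm is clear.

```bash
python3 -c "
from plant import manip
print(manip.finish_job())"
```

```text
the job is handed in; nothing more can be done
None
```

The grinder is ready and the job is handed in, finished at about 13 s of the 58 s allowed; it returned no verdict.

- **Shields:** I pushed both down from behind with the closed fingertips. Each ended firm on its stop: about 18 N on the right and 29 N on the left, with no further travel. The pictures taken before the button press put both within about 0.04 rad of fully down.
- **Start button:** I pressed it only after both shields were down. The tip reached 55 mm above the bench at 10 N, which is fully in. In the last picture it looked sprung back.
- **Last checks:** The final picture showed both shields still down, the stop button out, and the pot, chuck key and wheel dresser not visibly moved. I did not measure the other tools. The arm was clear, with about 0 N at the wrist.
- **Disagreements:** The top and wrist cameras differed by 5 to 8 mm on where the start button was. I aimed between them, and a closer wrist view agreed to about 1 mm.

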